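# Find the rocking corner of the jig plate and press its shim flat

### The arm

A 6-joint arm with a two-finger parallel gripper is mounted at the origin on the work surface. World frame = base frame: x ahead of the robot, y to its left, z up, the work surface at z = 0. Lengths are in m, angles in rad, forces in N, time in s.
With the tool pointing down it reaches from about 0.275 to 0.825 m from the base axis. Payload 4.9 kg.
Tool frame: the origin (TCP) lies at the very end of the fingers, on their centre line; the grasp point (between the pads) lies behind it (pinch_z is the z of the grasp point in the tool frame, in m); z points along the fingers, y is the line along which they close (so a half turn about z gives the same grasp; the last joint's range is limited). The gripper opens to 85 mm and grips with 20 to 120 N. Pads are 22 mm wide; open, the fingers measure 114 mm over their backs; the gripper's body (76 mm by 85 mm) begins 54 mm behind the grasp point. The pads swing forward as they close: fully open they stand 13 mm farther back than shut.
Start: joints at [1.122, 0.326, -0.193, 1.052, 0, 1.437], TCP at [0.17, 0.523, 0.231] pointing down, gripper open.
Joint ranges: [-2.65, 2.65], [-0.97, 1.79], [-1.3, 1.35], [-1.93, 2.1], [-1.47, 1.37], [-3.14, 3.14]. Speed limits (rad/s): [2.57, 2.57, 3.14, 3.14, 3.14, 3.14].

### API

Orientations are given as a rotation vector (axis times angle).
In Python, from station import state, capture, camera_info, sign_off, pinch_z gives the robot as it stands. The module is installed in compiled form; this text tells all that it offers.
- The arm moves only by the shell command python3 -m crank 'ROWS' [FORCE]. ROWS is a JSON object of lists of equal length, an entry for each row: "dp": the shift along the tool's x, y, z in mm, a list of three; "dr": the turn, a rotation vector about the tool's x, y, z in degrees, a list of three; "fingers": the opening, from -1 (shut) to 1 (fully open). In form: {"dp": [[x, y, z], ...], "dr": [[rx, ry, rz], ...], "fingers": [fingers, ...]}. A call has 1 to 10 rows; each row is the pose to reach, as a shift and turn from the pose commanded when the call began, along the tool's axes at that moment; what a row does not reach only later rows make up. A row lasts 1/10 s, in which the tool goes at most 50 mm and 8.59 degrees, less where a joint would pass 70% of its speed; a pose out of reach is approached as far as the arm can. A call with a gripper value outside its range is refused whole. The fingers move at their own pace and stop on an object; FORCE is the grip in N (left out, the last holds). Time passes only in rows, so rows that repeat a pose let the fingers close. It gives the time, the measured TCP pose, the force, the opening and the grip force at its end, in the units of the state.
- state(): the state, without advancing time (a new reading comes with each control period).
- capture(name): name is "scene" or "top" or "wrist"; returns the picture (384x512x3 uint8, red, green, blue); there is no depth.
- camera_info(name): a dict with "mtx" (3x3 intrinsics, pixels), "position" and "rotation" of the camera in the world; the wrist camera has in their place "T_tool_cam" (4x4, takes a point from camera to tool coordinates, whose origin is the TCP and whose axes are the flange's). Camera axes: x right, y up, looking along -z (the intrinsics and any distortion apply to the point x, -y, -z); pixel columns grow to the right and rows downward; lengths in m; the calibration is good to about 2 mm. A picture is of the moment at which its call begins: read the wrist's pose just before it. camera_info takes no time and is no camera call.
- sign_off(): hands the job in; it is judged then, once.
The state is a dict: "time": time; "qpos": joint angles; "dq": joint speeds; "joint_efforts": joint torques, N m; "eef_pos": TCP position; "ee_rot": TCP orientation; "ft_force": force on the tool from outside, world axes, zero at the start; "wrist_torque": the same for the moment, N m; "grip_width": opening from 0.0 (shut) to 1.0 (fully open); "finger_force": force on a finger pad.
Only numpy, scipy, OpenCV 4.12 (cv2) and the standard library are available. Lean on these libraries where they do the work, as an engineer would, in place of code of your own. Each camera call takes 0.05 s, during which the arm holds its last target. There are 200 camera calls.

### The job

One corner of the steel jig plate rocks: press down on the plate's corners with the fingertips until you find the one that gives, then press the shim tab beside that corner down flat on its ledge. Leave the other three shims standing as they are and the plate level, do not pull any shim up, and do not pick up, knock over or push about any of the loose things on or around the plate.

Things in the scene. Friction and masses are not known exactly. Their poses are not given: they have to be found in the camera images.
- jig: Jig bolted to the table: green-painted base and bare steel plate, 140 x 140 x 12 mm, level, its top 36 mm above the table. Origin: at table height under the plate's centre; x, y along the plate's edges, z up; any yaw. Beside each corner a steel shim tab slants up, each a quarter turn on from the last. Exactly one corner rocks (springs back when let go); the others are firm; looks do not tell which.
- corner_a (a point): Pressing spot on top of the plate's +x +y corner (jig axes), 57 mm from the plate's centre along x and along y, 13 mm in from both edges; moves with the plate; 36 mm high when level. If this is the rocking corner it gives here at about 2 N and is fully down, 4 mm lower, at about 5 N; else it does not give.
- corner_b (a point): Pressing spot on top of the plate's -x +y corner (jig axes), 57 mm from the plate's centre along x and along y, 13 mm in from both edges; moves with the plate; 36 mm high when level. If this is the rocking corner it gives here at about 2 N and is fully down, 4 mm lower, at about 5 N; else it does not give.
- corner_c (a point): Pressing spot on top of the plate's -x -y corner (jig axes), 57 mm from the plate's centre along x and along y, 13 mm in from both edges; moves with the plate; 36 mm high when level. If this is the rocking corner it gives here at about 2 N and is fully down, 4 mm lower, at about 5 N; else it does not give.
- corner_d (a point): Pressing spot on top of the plate's +x -y corner (jig axes), 57 mm from the plate's centre along x and along y, 13 mm in from both edges; moves with the plate; 36 mm high when level. If this is the rocking corner it gives here at about 2 N and is fully down, 4 mm lower, at about 5 N; else it does not give.
- shim_a_spot (a point): Pressing spot on the upper face of corner a's shim tab, on its centre line, 30 mm out from the hinge (tip at 42 mm). Tab 22 mm wide, 2.6 mm thick, pointing to the jig's +x (centred at +105, +42 mm in the jig frame when flat). Hinge: 5.5 mm outside the plate's edge, along it, 22 mm above the table. Flat, its upper face is 23.6 mm above the table. Site x: hinge to tip; z: out of the upper face.
- shim_b_spot (a point): Pressing spot on the upper face of corner b's shim tab, on its centre line, 30 mm out from the hinge (tip at 42 mm). Tab 22 mm wide, 2.6 mm thick, pointing to the jig's +y (at -42, +105 mm when flat). Hinge: 5.5 mm outside the plate's edge, along it, 22 mm above the table. Flat, its upper face is 23.6 mm above the table. Site x: hinge to tip; z: out of the upper face.
- shim_c_spot (a point): Pressing spot on the upper face of corner c's shim tab, on its centre line, 30 mm out from the hinge (tip at 42 mm). Tab 22 mm wide, 2.6 mm thick, pointing to the jig's -x (at -105, -42 mm when flat). Hinge: 5.5 mm outside the plate's edge, along it, 22 mm above the table. Flat, its upper face is 23.6 mm above the table. Site x: hinge to tip; z: out of the upper face.
- shim_d_spot (a point): Pressing spot on the upper face of corner d's shim tab, on its centre line, 30 mm out from the hinge (tip at 42 mm). Tab 22 mm wide, 2.6 mm thick, pointing to the jig's -y (at +42, -105 mm when flat). Hinge: 5.5 mm outside the plate's edge, along it, 22 mm above the table. Flat, its upper face is 23.6 mm above the table. Site x: hinge to tip; z: out of the upper face.
- shim_a (a joint): Corner a's shim tab, rad: 0 is standing up at a slant of 0.65 rad above level, grows as it is pressed down, 0.65 is flat on its ledge; starts at -0.1 to 0.1, stays where it is left. Pressing it down at its spot takes about 8 N. Only the rocking corner's shim can go flat, and it then packs that corner firm (a push over 10 N there can lift it again); a shim at a firm corner jams at 0.30.
- shim_b (a joint): Corner b's shim tab, rad: 0 is standing up at a slant of 0.65 rad above level, grows as it is pressed down, 0.65 is flat on its ledge; starts at -0.1 to 0.1, stays where it is left. Pressing it down at its spot takes about 8 N. Only the rocking corner's shim can go flat, and it then packs that corner firm (a push over 10 N there can lift it again); a shim at a firm corner jams at 0.30.
- shim_c (a joint): Corner c's shim tab, rad: 0 is standing up at a slant of 0.65 rad above level, grows as it is pressed down, 0.65 is flat on its ledge; starts at -0.1 to 0.1, stays where it is left. Pressing it down at its spot takes about 8 N. Only the rocking corner's shim can go flat, and it then packs that corner firm (a push over 10 N there can lift it again); a shim at a firm corner jams at 0.30.
- shim_d (a joint): Corner d's shim tab, rad: 0 is standing up at a slant of 0.65 rad above level, grows as it is pressed down, 0.65 is flat on its ledge; starts at -0.1 to 0.1, stays where it is left. Pressing it down at its spot takes about 8 N. Only the rocking corner's shim can go flat, and it then packs that corner firm (a push over 10 N there can lift it again); a shim at a firm corner jams at 0.30.
- platen: Loose dark steel compression platen, a waisted disc 52 mm across and 32 mm high, standing on the middle of the plate. Origin: centre of its underside. To be left alone.
- nut: Loose dark hexagon nut, 30 mm across flats, 16 mm high, lying close beside the plate. Origin: centre of its underside. To be left alone.
- bolt: Loose hexagon bolt standing on its head close beside the plate, 45 mm high, head 30 mm across flats, shank 20 mm. Origin: centre of its underside. To be left alone.
- bottle: Loose clear bottle, 64 mm across, 200 mm high. Origin: centre of its underside. To be left alone.
- tape: Loose yellow tape measure, 62 x 36 x 60 mm. Origin: centre of its underside. To be left alone.
- coupon: Loose flat aluminium dog-bone test piece, 190 x 30 x 8 mm. Origin: centre of its underside. To be left alone.
- case: Loose black spectacle case, 160 x 65 x 45 mm. Origin: centre of its underside. To be left alone.
- caliper: Loose caliper lying flat, 230 mm long, 12 mm high. Origin: under the middle of its beam. To be left alone.

How it is judged:
On the way, in this order (a step that is already met when the one before it is completed fails the run):
1. the rocking corner has been pressed down at least 2.5 mm, no shim having been flattened yet (height (world z) of any of corner_a, corner_b, corner_c, corner_d below 0.0335 m), for 0.1 s.
2. that corner's shim is flat, the other three still standing (((value of joint shim_a above 0.57 rad and value of joint each of shim_b, shim_c, shim_d below 0.2 rad) or (value of joint shim_b above 0.57 rad and value of joint each of shim_a, shim_c, shim_d below 0.2 rad) or (value of joint shim_c above 0.57 rad and value of joint each of shim_a, shim_b, shim_d below 0.2 rad) or (value of joint shim_d above 0.57 rad and value of joint each of shim_a, shim_b, shim_c below 0.2 rad))), for 0.2 s.
At the end, for the whole second after the job is handed in: The shim of the rocking corner lies flat (joint over 0.57 rad, flat being 0.65), the other three still stand (joint under 0.2 rad), all four plate corners are within 1.5 mm of level, and all is at rest (((value of joint shim_a above 0.57 rad and value of joint each of shim_b, shim_c, shim_d below 0.2 rad) or (value of joint shim_b above 0.57 rad and value of joint each of shim_a, shim_c, shim_d below 0.2 rad) or (value of joint shim_c above 0.57 rad and value of joint each of shim_a, shim_b, shim_d below 0.2 rad) or (value of joint shim_d above 0.57 rad and value of joint each of shim_a, shim_b, shim_c below 0.2 rad)) and height (world z) of each of corner_a, corner_b, corner_c, corner_d above 0.0345 m and velocity of joint shim_a between -0.05 and 0.05 rad/s and velocity of joint shim_b between -0.05 and 0.05 rad/s and velocity of joint shim_c between -0.05 and 0.05 rad/s and velocity of joint shim_d between -0.05 and 0.05 rad/s); the robot touches nothing.
It fails at once if a second shim is pressed down (two shims pressed past 0.2 rad) (value of joint each of shim_a, shim_b above 0.2 rad or value of joint each of shim_a, shim_c above 0.2 rad or value of joint each of shim_a, shim_d above 0.2 rad or value of joint each of shim_b, shim_c above 0.2 rad or value of joint each of shim_b, shim_d above 0.2 rad or value of joint each of shim_c, shim_d above 0.2 rad).
It fails at once if a shim is pulled up (beyond -0.25 rad) (value of joint any of shim_a, shim_b, shim_c, shim_d below -0.25 rad).
It fails at once if a loose thing is moved more than 20 mm (distance of any of platen, nut, bolt, bottle, tape, coupon, case, caliper from where it was at the start of the episode above 0.02 m).
It fails at once if a loose thing is lifted (more than 10 mm) or carried (height (world z) of any of nut, bolt, bottle, tape, coupon, case, caliper above 0.012 m or z of platen in the frame of jig above 0.046 m).
It fails at once if the platen, the bolt or the bottle is tipped over (angle between any of platen, bolt, bottle's own z axis and vertical above 0.4 rad).
It also fails if it takes over 54 s, if anything falls off the work surface, if the arm or the gripper's body presses on something with over 40 N, if the wrist force passes 120 N, or if a joint passes its speed limit or range.

## Working session

There is one attempt and no reset: what is moved stays moved. The work goes in short steps, Python scripts to look and compute and a shell command to move; the robot and the scene stay as the last step left them, time stands still between calls to the robot, and variables do not carry over. Pictures are saved under pics/ and viewed, at most 10 in all, crops included, and the job is handed in when it is done.

```bash
mkdir -p pics
python3 - <<'E'
from station import *
import cv2,numpy as np
print(state(),pinch_z)
for n in("scene","top"):
    im=capture(n); cv2.imwrite(f"pics/{n}0.png",im[:,:,::-1]); print(n,camera_info(n))
print(camera_info("wrist"))
E
```

```text
{'time': 0.0, 'qpos': array([ 1.12182335e+00,  3.26925555e-01, -1.93575532e-01,  1.05202026e+00,
        2.14724511e-05,  1.43660881e+00]), 'dq': array([ 0.00064259,  0.00164238, -0.00200226,  0.00032564,  0.00172155,
        0.00074463]), 'joint_efforts': array([ 7.17304993e-04, -4.43399513e+01,  2.62439615e+01,  1.53878523e-02,
       -5.96134691e-05, -6.28934259e-06]), 'eef_pos': array([0.17000773, 0.52245204, 0.230515  ]), 'ee_rot': array([-4.92343762e-01, -3.10224929e+00,  2.58516546e-03]), 'ft_force': array([-0.45216779,  0.43429623,  0.2184304 ]), 'wrist_torque': array([-0.02819599,  0.00459727,  0.00595909]), 'finger_force': 0.0, 'grip_width': 1.0015610162540372} -0.0187
scene {'mtx': array([[375.46230953,   0.        , 257.78382436],
       [  0.        , 375.46230953, 189.61918121],
       [  0.        ,   0.        ,   1.        ]]), 'position': array([1.24716032, 0.48115604, 0.60581747]), 'rotation': array([0.49684679, 1.03778139, 1.99658186])}
top {'mtx': array([[421.54938759,   0.        , 257.34274888],
       [  0.        , 421.54938759, 192.95622529],
       [  0.        ,   0.        ,   1.        ]]), 'position': array([0.53918783, 0.01174361, 1.20612126]), 'rotation': array([ 0.05302904, -0.06858415, -1.57595747])}
{'mtx': array([[331.64235351,   0.        , 257.38810322],
       [  0.        , 331.64235351, 190.35738083],
       [  0.        ,   0.        ,   1.        ]]), 'T_tool_cam': array([[-1.11466138e-03,  9.48566002e-01,  3.16577475e-01,
         8.13344430e-02],
       [ 9.99999327e-01,  9.55895380e-04,  6.56808484e-04,
         1.09057214e-03],
       [ 3.20411252e-04,  3.16577994e-01, -9.48566429e-01,
        -1.42152688e-01],
       [ 0.00000000e+00,  0.00000000e+00,  0.00000000e+00,
         1.00000000e+00]])}
```

View pics/top0.png

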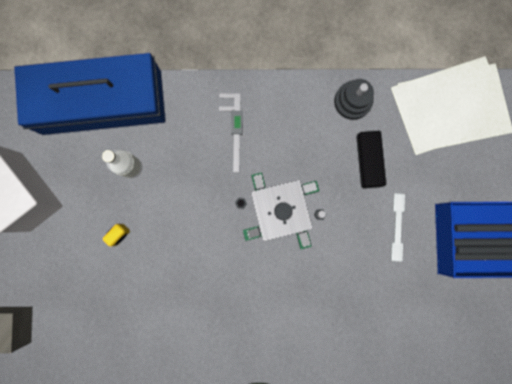

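View pics/scene0.png

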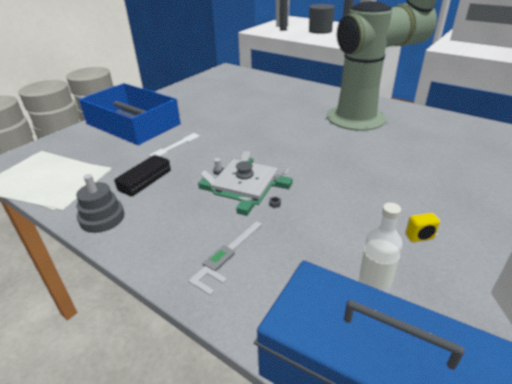

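The top view has the plate at about (282,210), platen at its middle, nut at (241,203), bolt at (320,214), and tabs at (258,181), (310,187), (252,233) and (304,240). The scene view agrees.

```bash
cat > h.py <<'E'
from station import *
import cv2,numpy as np
from scipy.spatial.transform import Rotation as R
def pose(n,s=None):
    i=camera_info(n)
    if n!="wrist": return i["mtx"],R.from_rotvec(i["rotation"]).as_matrix(),np.array(i["position"])
    T=i["T_tool_cam"];Rt=R.from_rotvec(s["ee_rot"]).as_matrix()
    return i["mtx"],Rt@T[:3,:3],Rt@T[:3,3]+s["eef_pos"]
def ray(P,uv,z):
    K,Rc,p=P; d=np.linalg.inv(K)@[uv[0],uv[1],1]; d=Rc@(d*[1,-1,-1]); return p+d*(z-p[2])/d[2]
def proj(P,X):
    K,Rc,p=P; c=Rc.T@(np.array(X)-p); q=K@(c*[1,-1,-1]); return q[:2]/q[2]
E
python3 - <<'E'
from h import *
im=cv2.imread("pics/top0.png");P=pose("top")
g=cv2.cvtColor(im,6);m=np.zeros_like(g);m[170:250,235:330]=(g[170:250,235:330]>150)*255
m=cv2.morphologyEx(m,cv2.MORPH_OPEN,np.ones((9,9)))
c=max(cv2.findContours(m,0,2)[0],key=cv2.contourArea)
b=cv2.boxPoints(cv2.minAreaRect(c));W=np.array([ray(P,x,.036) for x in b]);print(b,W.round(3),W.mean(0))
print([np.linalg.norm(W[i]-W[i-1]) for i in range(4)])
for n,uv,z in(("nut",(241,203),.01),("bolt",(320,214),.04)):print(n,ray(P,uv,z))
s=state();print(R.from_rotvec(s["ee_rot"]).as_matrix().round(3))
t=W.mean(0);t[2]=.30
print("dp to above, tool axes mm",(R.from_rotvec(s["ee_rot"]).inv().apply(t-s["eef_pos"])*1000).round())
E
```

```text
[[249.47061 190.88235]
 [300.29416 178.17648]
 [313.05887 229.23532]
 [262.23532 241.9412 ]] [[ 0.636  0.022  0.036]
 [ 0.671 -0.12   0.036]
 [ 0.528 -0.154  0.036]
 [ 0.494 -0.013  0.036]] [ 0.58219867 -0.06630713  0.036     ]
[np.float64(0.14572579353288653), np.float64(0.14639008681815613), np.float64(0.14624119366317323), np.float64(0.14506548533222824)]
nut [0.60352832 0.04619884 0.01      ]
bolt [ 0.57014447 -0.17315605  0.04      ]
[[-0.951  0.31  -0.001]
 [ 0.31   0.951 -0.001]
 [ 0.    -0.002 -1.   ]]
dp to above, tool axes mm [-574. -432.  -69.]
```

```bash
python3 -m crank '{"dp":[[-37,-32,-10],[-75,-65,-30],[-112,-98,-50],[-150,-131,-70],[-188,-164,-70],[-226,-197,-70],[-264,-230,-70],[-302,-263,-70],[-340,-296,-70],[-378,-329,-70]],"dr":[[0,0,-4],[0,0,-8],[0,0,-12],[0,0,-16],[0,0,-20],[0,0,-24],[0,0,-28],[0,0,-31.5],[0,0,-31.5],[0,0,-31.5]],"fingers":[-1,-1,-1,-1,-1,-1,-1,-1,-1,-1]}'
python3 - <<'E'
from h import *
s=state();print((R.from_rotvec(s["ee_rot"]).inv().apply([.53,-.079,.30]-s["eef_pos"])*1000).round(), R.from_rotvec(s["ee_rot"]).as_matrix().round(3))
E
```

```text
time: 1.1
eef_pos: [0.4216, 0.1023, 0.3012]
ee_rot: [-0.368, 3.12, 0.0]
ft_force: [1.9, 1.1, 0.4]
grip_width: -0.003
finger_force: 0.0
[ -63. -202.    1.] [[-0.973 -0.233 -0.   ]
 [-0.233  0.973  0.   ]
 [-0.     0.    -1.   ]]
```

```bash
python3 -m crank '{"dp":[[-13,-43,0],[-27,-85,0],[-40,-128,0],[-53,-170,0],[-63,-202,0],[-63,-202,0],[-63,-202,0]],"dr":[[0,0,0],[0,0,0],[0,0,0],[0,0,0],[0,0,0],[0,0,0],[0,0,0]],"fingers":[-1,-1,-1,-1,-1,-1,-1]}'
python3 - <<'E'
from h import *
s=state();im=capture("wrist")[:,:,::-1];cv2.imwrite("pics/w1.png",im);np.save("w1.npy",np.r_[s["eef_pos"],s["ee_rot"]]);print(s["eef_pos"],s["ee_rot"],s["ft_force"])
E
```

```text
time: 1.8
eef_pos: [0.529, -0.0779, 0.3005]
ee_rot: [0.366, -3.119, -0.002]
ft_force: [0.3, 0.6, 0.8]
grip_width: -0.004
finger_force: 0.0
[ 0.52902281 -0.07785154  0.30046797] [ 3.65807831e-01 -3.11853223e+00 -1.69869510e-03] [0.25267193 0.64103264 0.81586095]
```

View pics/w1.png

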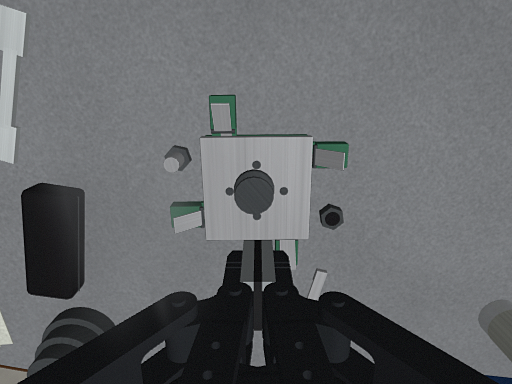

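The wrist view shows the plate with corners at about (201,137), (312,136), (309,239), (206,240), the tabs a (288,252), b (331,157), c (222,116), d (187,219), the bolt at (177,158) and the nut at (332,216). The layout matches jig x pointing away from the robot (yaw about 13.5°).

Run:
```python
from h import *
v=np.load("w1.npy");s=dict(eef_pos=v[:3],ee_rot=v[3:]);P=pose("wrist",s)
g=cv2.cvtColor(cv2.imread("pics/w1.png"),6)
m=np.zeros_like(g);m[125:242,195:320]=(g[125:242,195:320]>135)*255
m=cv2.morphologyEx(m,cv2.MORPH_CLOSE,np.ones((5,5)));m=cv2.morphologyEx(m,cv2.MORPH_OPEN,np.ones((25,25)))
c=max(cv2.findContours(m,0,2)[0],key=cv2.contourArea)
W=np.array([ray(P,p[0],.036)[:2] for p in cv2.convexHull(c)])
r=cv2.minAreaRect((W*1000).astype(np.float32));print(r)
Wc=np.array([ray(P,p,.036) for p in((201,137),(312,136),(309,240),(206,240))]);print(Wc.round(4),Wc.mean(0))
e=Wc[3]-Wc[0]+Wc[2]-Wc[1];print("yaw",np.degrees(np.arctan2(e[1],e[0])))
C=np.array(r[0])/1000;th=np.radians(r[2] if r[2]<45 else r[2]-90);M=np.array([[np.cos(th),-np.sin(th)],[np.sin(th),np.cos(th)]])
Rt=R.from_rotvec(s["ee_rot"])
for n,q in dict(a=(57,57),b=(-57,57),c=(-57,-57),d=(57,-57),sa=(105,42),sb=(-42,105),sc=(-105,-42),sd=(42,-105)).items():
    w=C+M@np.array(q)/1000; print(n,w.round(4),(Rt.inv().apply(np.r_[w,.06]-s["eef_pos"])*1000).round(1),proj(P,np.r_[w,.036 if len(n)==1 else .03]).round())
for n,uv,z in(("nut",(332,216),.01),("bolt",(175,163),.045),):
    print(n,M.T@(ray(P,uv,z)[:2]-C)*1000)
```

```text
((537.927978515625, -38.82227325439453), (64.41407012939453, 65.92943572998047), 13.310173988342285)
[[ 0.5306 -0.1475  0.036 ]
 [ 0.498  -0.0154  0.036 ]
 [ 0.6348  0.0203  0.036 ]
 [ 0.667  -0.116   0.036 ]] [ 0.58259827 -0.064642    0.036     ]
yaw 13.835496187873513
a [0.5803 0.0298] [-75.1  92.5 240.5] [327. 205.]
b [0.4693 0.0035] [ 38.9  92.7 240.6] [334. 116.]
c [ 0.4956 -0.1074] [ 39.  -21.3 240.5] [239. 116.]
d [ 0.6065 -0.0812] [-75.  -21.5 240.3] [241. 205.]
sa [0.6304 0.0262] [-123.1   77.5  240.4] [313. 236.]
sb [0.4729 0.0537] [ 23.8 140.7 240.7] [371. 128.]
sc [ 0.4454 -0.1039] [ 87.   -6.3 240.6] [251.  74.]
sd [ 0.603  -0.1313] [-59.9 -69.4 240.3] [204. 193.]
nut [83.52028975 70.38371898]
bolt [  -1.68781773 -136.25860078]
```

```bash
cat > t.py <<'E'
from h import *
C=np.array([.5824,-.0655]);th=np.radians(13.7);M=np.array([[np.cos(th),-np.sin(th)],[np.sin(th),np.cos(th)]])
Q=dict(a=(57,57),b=(-57,57),c=(-57,-57),d=(57,-57),sa=(105.5,42),sb=(-42,105.5),sc=(-105.5,-42),sd=(42,-105.5))
def tgt(z=.045):
    s=state();Rt=R.from_rotvec(s["ee_rot"])
    for n,q in Q.items(): print(n,(Rt.inv().apply(np.r_[C+M@np.array(q)/1000,z]-s["eef_pos"])*1000).round(1))
    print("t",s["time"],"z",s["eef_pos"][2],"F",s["ft_force"].round(2),"rot",np.degrees((Rt.inv()*R.from_matrix(np.array([[-M[0,0],-M[0,1],0],[-M[1,0],M[1,1],0],[0,0,-1]]))).as_rotvec()).round(2))
E
python3 - <<'E'
from t import *
tgt()
v=np.load("w1.npy");s=dict(eef_pos=v[:3],ee_rot=v[3:]);P=pose("wrist",s)
for n,q in Q.items(): print(n,proj(P,np.r_[C+M@np.array(q)/1000,.036 if len(n)==1 else .03]).round())
for n,uv,z in(("nut",(332,216),.01),("bolt",(175,163),.045),):
    print(n,M.T@(ray(P,uv,z)[:2]-C)*1000)
E
```

```text
a [-112.    55.7  255.7]
b [  2.   55.2 255.8]
c [  1.5 -58.8 255.7]
d [-112.4  -58.3  255.5]
sa [-160.5   40.9  255.6]
sb [-12.8 103.8 255.8]
sc [ 50.1 -44.  255.8]
sd [ -97.7 -106.8  255.5]
t 1.85 z 0.30074582177930576 F [ 0.4  -0.29 -0.17] rot [ 0.06 -0.08 13.45]
a [299. 231.]
b [302. 147.]
c [210. 147.]
d [214. 231.]
sa [287. 260.]
sb [339. 157.]
sc [221. 107.]
sd [179. 219.]
nut [ 47.10877599 106.26523641]
bolt [-39.5032906  -99.79257056]
```

```bash
sed -i 's/-M\[0,1\],0\],\[-M\[1,0\]/M[0,1],0],[-M[1,0]/' t.py
python3 -m crank '{"dp":[[1,28,40],[2,55,85],[2,55,130],[2,55,175],[2,55,215],[2,55,242],[2,55,254],[2,55,259],[2,55,263],[2,55,263]],"dr":[[0,0,0],[0,0,0],[0,0,0],[0,0,0],[0,0,0],[0,0,0],[0,0,0],[0,0,0],[0,0,0],[0,0,0]],"fingers":[-1,-1,-1,-1,-1,-1,-1,-1,-1,-1]}'; python3 -c "
from t import *;tgt()"
```

```text
time: 2.85
eef_pos: [0.5155, -0.0244, 0.0392]
ee_rot: [-0.369, 3.118, -0.001]
ft_force: [-0.1, -0.0, 0.1]
grip_width: -0.003
finger_force: 0.0
a [-112.3    1.6   -5.6]
b [ 1.7  1.2 -5.8]
c [   1.3 -112.8   -5.7]
d [-112.7 -112.4   -5.5]
sa [-160.8  -13.2   -5.5]
sb [-13.1  49.8  -5.8]
sc [ 49.8 -98.   -5.8]
sd [ -97.9 -160.9   -5.5]
t 2.85 z 0.03921088771684672 F [-0.13 -0.02  0.1 ] rot [-0.04  0.09 -0.21]
```

```bash
python3 -m crank '{"dp":[[0,0,1],[0,0,2],[0,0,3],[0,0,3],[0,0,3]],"dr":[[0,0,0],[0,0,0],[0,0,0],[0,0,0],[0,0,0]],"fingers":[-1,-1,-1,-1,-1]}'
```

```text
time: 3.35
eef_pos: [0.5152, -0.0246, 0.0358]
ee_rot: [-0.368, 3.119, -0.0]
ft_force: [0.5, 0.4, 5.6]
grip_width: 0.003
finger_force: 2.4
```

```bash
python3 -m crank '{"dp":[[0,0,1],[0,0,2],[0,0,2]],"dr":[[0,0,0],[0,0,0],[0,0,0]],"fingers":[-1,-1,-1]}'
```

```text
time: 3.65
eef_pos: [0.5152, -0.0246, 0.0351]
ee_rot: [-0.368, 3.119, -0.001]
ft_force: [-4.8, 0.7, 19.5]
grip_width: -0.001
finger_force: 9.9
```

Corner b is firm (19 N at no give). Next c.

```bash
python3 -m crank '{"dp":[[0,0,-15],[0,-40,-15],[0,-80,-15],[0,-114,-15],[0,-114,-8],[0,-114,-4],[0,-114,-2],[0,-114,-1],[0,-114,0],[0,-114,0]],"dr":[[0,0,0],[0,0,0],[0,0,0],[0,0,0],[0,0,0],[0,0,0],[0,0,0],[0,0,0],[0,0,0],[0,0,0]],"fingers":[-1,-1,-1,-1,-1,-1,-1,-1,-1,-1]}'
```

```text
time: 4.65
eef_pos: [0.5405, -0.1354, 0.0359]
ee_rot: [0.37, -3.119, 0.006]
ft_force: [-8.3, -1.1, 25.8]
grip_width: -0.005
finger_force: 12.7
```

c is firm too. Next d (114 mm along −tool x).

```bash
python3 -m crank '{"dp":[[0,0,-15],[-40,0,-15],[-80,0,-15],[-114,0,-15],[-114,0,-8],[-114,0,-4],[-114,0,-2],[-114,0,-1],[-114,0,0],[-114,0,0]],"dr":[[0,0,0],[0,0,0],[0,0,0],[0,0,0],[0,0,0],[0,0,0],[0,0,0],[0,0,0],[0,0,0],[0,0,0]],"fingers":[-1,-1,-1,-1,-1,-1,-1,-1,-1,-1]}';  python3 -c "
from t import *;tgt()"
```

```text
time: 5.65
eef_pos: [0.6511, -0.1088, 0.0335]
ee_rot: [0.368, -3.119, -0.001]
ft_force: [-2.0, 1.7, 3.9]
grip_width: -0.004
finger_force: 1.9
a [ 1.000e-01  1.153e+02 -1.140e+01]
b [114.1 114.8 -11.3]
c [113.6   0.8 -11.4]
d [ -0.4   1.3 -11.5]
sa [-48.5 100.5 -11.5]
sb [ 99.3 163.4 -11.3]
sc [162.1  15.6 -11.3]
sd [ 14.3 -47.2 -11.5]
t 5.65 z 0.03350447792428258 F [-2.05  1.74  3.9 ] rot [ 0.03 -0.05 -0.26]
```

d gives. Press it further and hold.

```bash
python3 -m crank '{"dp":[[0,0,1],[0,0,2],[0,0,3],[0,0,3],[0,0,3],[0,0,3]],"dr":[[0,0,0],[0,0,0],[0,0,0],[0,0,0],[0,0,0],[0,0,0]],"fingers":[-1,-1,-1,-1,-1,-1]}'
```

```text
time: 6.25
eef_pos: [0.6515, -0.109, 0.0318]
ee_rot: [0.368, -3.119, 0.0]
ft_force: [-5.3, 2.4, 13.4]
grip_width: 0.003
finger_force: 6.8
```

d is the rocking corner (4 mm down, 31.8 mm). Lift and look at its shim up close.

```bash
python3 -m crank '{"dp":[[0,0,-20],[0,0,-60],[-10,-20,-100],[-26,-47,-110],[-26,-47,-110],[-26,-47,-110]],"dr":[[0,0,0],[0,0,0],[0,0,0],[0,0,0],[0,0,0],[0,0,0]],"fingers":[-1,-1,-1,-1,-1,-1]}'
python3 - <<'E'
from t import *
s=state();im=np.ascontiguousarray(capture("wrist")[:,:,::-1]);tgt();P=pose("wrist",s)
cv2.imwrite("pics/w2.png",im)
for n in("d","sd","c"):
    p=proj(P,np.r_[C+M@np.array(Q[n])/1000,.036 if len(n)==1 else .042]);print(n,p.round());cv2.circle(im,tuple(int(x) for x in p),3,(0,0,255),-1)
cv2.imwrite("pics/w2m.png",im)
E
```

```text
time: 6.85
eef_pos: [0.6881, -0.1494, 0.1396]
ee_rot: [0.366, -3.12, 0.001]
ft_force: [-1.2, 0.6, -0.5]
grip_width: 0.002
finger_force: 0.0
a [ 25.7 162.2  94. ]
b [139.7 161.7  94.3]
c [139.2  47.7  94.1]
d [25.2 48.2 93.9]
sa [-22.9 147.5  93.9]
sb [124.9 210.3  94.3]
sc [187.7  62.5  94.3]
sd [39.9 -0.3 93.9]
t 6.9 z 0.13879099197647604 F [-0.16  0.3   0.14] rot [ 0.06 -0.13 -0.27]
d [322. 156.]
sd [257. 138.]
c [331. -17.]
```

View pics/w2m.png

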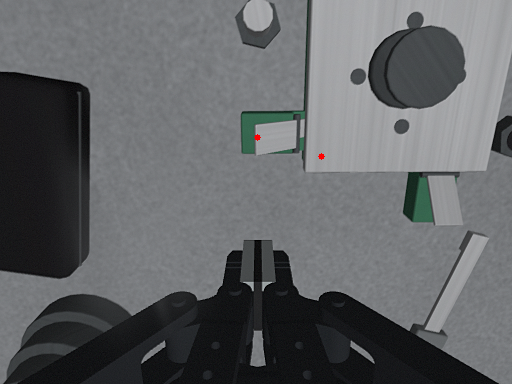

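The marked shim-d line matches: tab from hinge (298,133) to tip (255,138), nothing near it (bolt at (258,20) is about 80 mm away). Now press from above.

```bash
python3 -m crank '{"dp":[[20,2,20],[40,2,50],[40,2,78],[40,2,84],[40,2,89],[40,2,94],[40,2,98],[40,2,102],[40,2,106],[40,2,109]],"dr":[[0,0,0],[0,0,0],[0,0,0],[0,0,0],[0,0,0],[0,0,0],[0,0,0],[0,0,0],[0,0,0],[0,0,0]],"fingers":[-1,-1,-1,-1,-1,-1,-1,-1,-1,-1]}'; python3 -c "
from t import *;tgt(.0236)"|grep -E "sd|t "
```

```text
time: 7.9
eef_pos: [0.652, -0.1574, 0.0344]
ee_rot: [-0.368, 3.115, -0.007]
ft_force: [-0.8, -2.4, 6.7]
grip_width: 0.003
finger_force: 3.1
sd [ 3.9  0.3 10.8]
t 7.9 z 0.03442909567978684 F [-0.81 -2.36  6.75] rot [-0.3   0.27 -0.24]
```

```bash
python3 -m crank '{"dp":[[0,0,3],[0,0,6],[0,0,8],[0,0,10],[0,0,11],[0,0,11]],"dr":[[0,0,0],[0,0,0],[0,0,0],[0,0,0],[0,0,0],[0,0,0]],"fingers":[-1,-1,-1,-1,-1,-1]}'
```

```text
time: 8.5
eef_pos: [0.6524, -0.1583, 0.0237]
ee_rot: [-0.367, 3.114, -0.01]
ft_force: [-0.2, -3.3, 5.1]
grip_width: -0.0
finger_force: 2.9
```

```bash
python3 -m crank '{"dp":[[0,0,1],[0,0,2],[0,0,3],[0,0,3],[0,0,3]],"dr":[[0,0,0],[0,0,0],[0,0,0],[0,0,0],[0,0,0]],"fingers":[-1,-1,-1,-1,-1]}'
```

```text
time: 9.0
eef_pos: [0.6526, -0.1583, 0.0232]
ee_rot: [-0.367, 3.113, -0.011]
ft_force: [-5.6, -2.6, 21.2]
grip_width: -0.001
finger_force: 10.3
```

Seated firmly at 23.2 mm. Lift straight up, back to the viewing place.

```bash
python3 -m crank '{"dp":[[0,0,-10],[0,0,-40],[-10,0,-80],[-40,-2,-118],[-40,-2,-118],[-40,-2,-118]],"dr":[[0,0,0],[0,0,0],[0,0,0],[0,0,0],[0,0,0],[0,0,0]],"fingers":[-1,-1,-1,-1,-1,-1]}'
python3 - <<'E'
from h import *
cv2.imwrite("pics/w3.png",capture("wrist")[:,:,::-1])
E
```

```text
time: 9.6
eef_pos: [0.6904, -0.1484, 0.1377]
ee_rot: [-0.369, 3.115, -0.003]
ft_force: [-0.7, -0.6, -1.3]
grip_width: 0.002
finger_force: 0.0
```

View pics/w3.png

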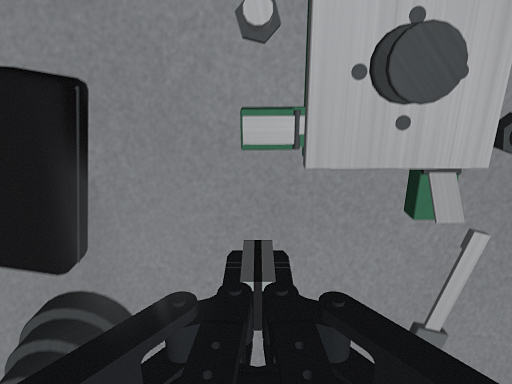

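Shim d now lies flat, centred on its ledge at (270,130). Shim a still stands at (440,195), the platen, bolt and nut are unmoved, and the arm is clear.

```bash
python3 -c "
from station import *;print(sign_off())"
```

```text
the job is handed in; nothing more can be done
None
```

Corner d was the one that rocked; I pressed its shim flat, left the other three shims untouched, and handed the job in at about 10 s (no verdict was returned).

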